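# First in, first out: rotate the stain jars in a sloped lane

## Robot

A 6-joint arm with a two-finger parallel gripper is mounted at the origin on a cart in front of the work surface, level with it; the furniture and walls round the work are solid. World frame = base frame: x ahead of the robot, y to its left, z up, the work surface at z = 0. Lengths are in m, angles in rad, forces in N, time in s.
With the tool pointing down it reaches from about 0.35 to 0.85 m from the base axis. Payload 8.1 kg.
Tool frame: the origin (TCP) lies midway between the tips of the shut fingers; the grasp point (between the pads) lies 19 mm behind it (pinch_z is the distance from the TCP to the grasp point, in m); z points along the fingers, y is the line along which they close (so a half turn about z gives the same grasp; the last joint's range is limited). The gripper opens to 85 mm and grips with 20 to 120 N. Pads are 22 mm wide; open, the fingers measure 114 mm over their backs; the gripper's body (76 mm by 85 mm) begins 54 mm behind the grasp point. The pads swing forward as they close: fully open they stand 13 mm farther back than shut.
Start: joints at [1.116, 0.13, 1.488, -0, 1.523, -0.085], TCP at [0.217, 0.559, 0.231] pointing down, gripper open.
Joint ranges: [-2.96, 2.96], [-0.89, 2.26], [0.02, 2.5], [-1.34, 4.48], [0, 2.73], [-2.66, 2.66]. Speed limits (rad/s): [2.39, 2.39, 2.79, 3.14, 3.14, 3.14].

## Interface

Orientations are given as a unit quaternion [w, x, y, z].
In Python, from bench import * gives the robot as it stands.
- The arm moves only by the tool move_arm, never from a script. Its argument "commands" is one flat list of numbers, 7 for each row, row after row: the closure, from 0 (fully open) to 1 (shut), then the shift along the tool's x, y, z in mm, then the turn, a rotation vector about the tool's x, y, z in degrees. In form: [jaw, x, y, z, ax, ay, az, jaw, x, y, z, ax, ay, az, ...]. A call has exactly 8 rows; each row shifts and turns the commanded pose from where the row before left it, along the tool's axes as they then stand; what a row does not reach is not made up. A row lasts 1/10 s, in which the tool goes at most 50 mm and 8.59 degrees, less where a joint would pass 70% of its speed; a pose out of reach is approached as far as the arm can. A call with a gripper value outside its range is refused whole. The fingers move at their own pace and stop on an object; the grip force is fixed at half the most. Time passes only in rows, so rows that do not move let the fingers close, or fill a call up. It gives the time, the measured TCP pose, the force, the opening and the grip force at its end, in the units of the state.
- get_obs(): the state, without advancing time (a new reading comes with each control period).
- read_camera(name): name is "scene" or "top" or "wrist"; returns a dict with "color" (400x640x3 uint8, red, green, blue), "camera_matrix" (3x3 intrinsics, pixels), "cam_to_world" (4x4, takes a point from camera to world coordinates). Camera axes: x right, y up, looking along -z (the intrinsics and any distortion apply to the point x, -y, -z); pixel columns grow to the right and rows downward; lengths in m; the calibration is good to about 2 mm. The wrist camera is an equidistant fisheye: a pixel r from the principal point sees the ray r / f radians off the axis. A picture is of the moment at which its call begins. There is no depth.
- finish_job(): hands the job in; it is judged then, once.
The state is a dict: "time": time; "joint_positions": joint angles; "joint_vel": joint speeds; "joint_efforts": joint torques, N m; "tcp_pos": TCP position; "ee_rot": TCP orientation; "force": force on the tool from outside, world axes, zero at the start; "torque": the same for the moment, N m; "grip_width": opening from 0.0 (shut) to 1.0 (fully open); "grasp_force": force on a finger pad.
Only numpy, scipy, OpenCV 4.12 (cv2) and the standard library are available. Lean on these libraries where they do the work, as an engineer would, in place of code of your own. Each camera call takes 0.05 s, during which the arm holds its last target. There are 200 camera calls.

## Task

Rotate the stock in the sloped jar lane. Take the oldest jar, the one nearest the low end, out of the lane and set it down upright in the blue tray; only then load the new jar, which stands on the worktop, into the lane behind (uphill of) the jar that is left, and slide the two down together until you feel them bear on the orange sprung end plate. Press the plate in lightly, at most about half of its 20 mm travel, leave both jars standing flat in the lane, touching each other and the plate, drop no jar, and knock nothing else about.

Things in the scene. Friction and masses are not known exactly. Their poses are not given: they have to be found in the camera images.
- deck: Sloped deck of the lane: white plastic channel 345 mm long on a fixed stand. Origin: on its middle line and on the surface the jars stand on, 170 mm from its low end, 70 mm above the worktop. x runs up the slope (12 degrees) to the high open end, away from the robot; y across; z square to the deck. Channel 68 mm wide inside, rails 4 mm thick, 16 mm high. Grippy: jars do not slide by themselves; each takes about 0.5 N to push.
- stop_zone (a point): On the deck's middle line and surface, 95 mm from its low end: the farthest uphill that the end stop may be clamped. The orange sprung plate (58 mm wide, 4 to 36 mm above the deck) has its uphill face at this point or up to 35 mm downhill of it; just where is not reported and has to be felt (or seen). Downhill of the plate a grey crossbar straddles the lane, 29 mm above the deck. The clamp does not slip.
- stop_plate (a joint): How far the orange end plate is pressed in, downhill against its spring, in m: 0 free, 0.02 bottomed. Spring about 600 N/m, no preload (5 mm takes 3 N). When a row pressed against it is let go, the plate pushes it back a few mm until the deck's grip holds it, and stays pressed in 1 to 3 mm.
- jar_old: The oldest stain jar: round white jar with a red screw lid, diameter 62 mm, 60 mm high, 0.08 to 0.15 kg. It stands in the lane nearest to the low end, square to the sloped deck, 19 to 55 mm short of the end plate. Origin: centre of its underside; z up through the lid. Grip it across the lane, above the rails.
- jar_mid: The next jar, same kind as jar_old, standing in the lane uphill of it with a gap of about 6 to 18 mm between the two. Origin: centre of its underside; z up through the lid. It stays in the lane.
- jar_new: The new jar, same kind, standing upright on the open worktop beside the lane. Origin: centre of its underside; z up through the lid.
- tray_in (a point): Middle of the inner floor of the blue tray for the jar that comes out: a fixed square tray 130 x 130 mm outside, walls 4 mm thick, rim 14 mm above the worktop, floor about 4 mm above it, on the other side of the lane from the new jar.
- white_cup: Bystander: round sample cup with a white lid, diameter 62 mm, 66 mm high, on the worktop beside the lane. Origin: centre of its underside.
- blue_cap_bottle: Bystander: round white bottle with a blue cap, diameter 46 mm, 96 mm high, on the worktop. Origin: centre of its underside.
- beaker: Bystander: clear glass beaker, diameter 54 mm, 70 mm high, on the worktop. Origin: centre of its underside.
Things that resemble listed ones, but are neither listed nor needed, are in the scene too. What is shaped like the jar_old but green or yellow is not meant.

How it is judged:
By the outcome, as a careful person would: the job done as asked, in the order asked, and still so for the second after the job is handed in, with the robot touching nothing.
It also fails if it takes over 61 s, if anything falls off the work surface, if the arm or the gripper's body presses on something with over 40 N, if the wrist force passes 120 N, or if a joint passes its speed limit or range.

## Working session

There is one attempt and no reset: what is moved stays moved. The work goes in short steps, Python scripts to look and compute and a tool call to move; the robot and the scene stay as the last step left them, time stands still between calls to the robot, and variables do not carry over. Pictures are saved under pics/ and viewed, at most 10 in all, crops included, and the job is handed in when it is done.

Besides the shell and the picture viewer there is one more tool, called as a command line: name --argument value ..., lists and objects as JSON in quotes. move_arm: Moves the arm, as the interface text tells. Its arguments: {"type":"object","properties":{"commands":{"type":"array","items":{"type":"number"}}},"required":["commands"]}

```bash
ls; mkdir -p pics; python3 - <<'E'
from bench import *
import cv2,pickle
d={}
for n in("scene","top","wrist"):
    d[n]=read_camera(n); cv2.imwrite(f"pics/{n}0.png",d[n]["color"][:,:,::-1]); print(n,d[n]["camera_matrix"].round(1).tolist(),d[n]["cam_to_world"].round(3).tolist(),[k for k in d[n]])
pickle.dump(d,open("d0.pkl","wb"))
o=get_obs(); print(o)
E
```

```text
pics
scene [[420.9, 0.0, 323.2], [0.0, 420.9, 198.0], [0.0, 0.0, 1.0]] [[0.807, 0.297, -0.51, -0.052], [-0.591, 0.393, -0.705, -0.87], [-0.009, 0.87, 0.493, 0.678], [0.0, 0.0, 0.0, 1.0]] ['color', 'camera_matrix', 'cam_to_world']
top [[444.4, 0.0, 318.0], [0.0, 444.4, 202.2], [0.0, 0.0, 1.0]] [[-0.002, 0.983, -0.181, 0.324], [-1.0, -0.004, -0.01, -0.02], [-0.011, 0.181, 0.983, 1.382], [0.0, 0.0, 0.0, 1.0]] ['color', 'camera_matrix', 'cam_to_world']
wrist [[309.7, 0.0, 322.7], [0.0, 309.7, 194.6], [0.0, 0.0, 1.0]] [[0.362, -0.883, -0.297, 0.141], [0.932, 0.343, 0.118, 0.588], [-0.003, -0.32, 0.948, 0.372], [0.0, 0.0, 0.0, 1.0]] ['color', 'camera_matrix', 'cam_to_world']
{'time': 0.15, 'joint_positions': array([ 1.11558466e+00,  1.30998717e-01,  1.48905824e+00,  1.96444039e-05,
        1.52302667e+00, -8.53863407e-02]), 'joint_vel': array([ 0.00122327, -0.00243989, -0.00488858,  0.00062992, -0.0035021 ,
       -0.00108349]), 'joint_efforts': array([-6.81471211e-04, -5.70062149e+01, -5.01162064e+01, -3.05543372e-04,
        9.55952128e-03,  4.72816026e-06]), 'tcp_pos': array([0.21664035, 0.55904748, 0.23046285]), 'ee_rot': array([-2.08513781e-04,  1.83861101e-01,  9.82951952e-01, -7.15798520e-04]), 'force': array([-1.01646972,  0.45453337, -0.53073417]), 'torque': array([0.00094827, 0.02951604, 0.00382779]), 'grasp_force': 0.0, 'grip_width': 1.0029838694780653}
```

View pics/top0.png

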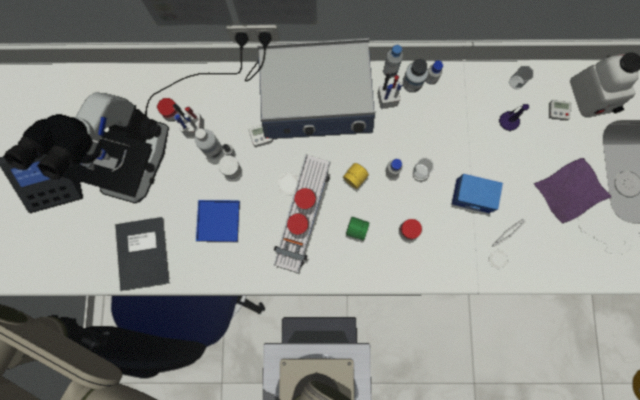

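View pics/scene0.png

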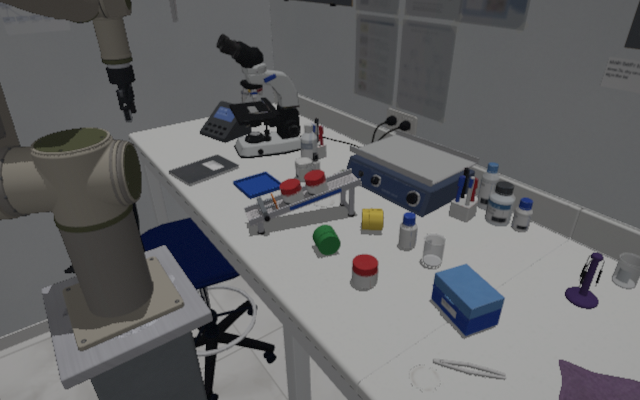

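Top view: red lids in the lane at (306,198) and (297,224). A lone red lid stands at (411,229), the blue tray is at (218,221), and the green (358,228) and yellow (356,175) ones are lying decoys. There is also a red thing at (167,107), by the microscope. The lone jar at (411,229) is the one on the open worktop beside the lane, across from the tray, so it fits jar_new. The lane lid nearer the robot and the crossbar, at (297,224), fits jar_old. I'll confirm both in an enlarged crop.

```bash
cat > h.py <<'E'
import numpy as np,cv2,pickle
from scipy.spatial.transform import Rotation as R
def ray(im,u,v):
    K=im["camera_matrix"];T=np.array(im["cam_to_world"])
    d=T[:3,:3]@np.array([(u-K[0,2])/K[0,0],-(v-K[1,2])/K[1,1],-1]);return T[:3,3],d
def onplane(im,u,v,z=0.,n=(0,0,1),p=None):
    o,d=ray(im,u,v);n=np.array(n,float);p=np.array([0,0,z]) if p is None else p
    return o+d*(n@(p-o))/(n@d)
def proj(im,P):
    K=im["camera_matrix"];T=np.array(im["cam_to_world"]);c=T[:3,:3].T@(np.array(P)-T[:3,3])
    return np.array([K[0,0]*c[0]/-c[2]+K[0,2],-K[1,1]*c[1]/-c[2]+K[1,2]])
def blobs(im,lo,hi,amin=40):
    h=cv2.cvtColor(im["color"],cv2.COLOR_RGB2HSV)
    if lo[0]>hi[0]: m=cv2.inRange(h,lo,(180,)+hi[1:])|cv2.inRange(h,(0,)+lo[1:],hi)
    else: m=cv2.inRange(h,lo,hi)
    n,l,s,c=cv2.connectedComponentsWithStats(m)
    return [(c[i].round(1).tolist(),s[i].tolist()) for i in range(1,n) if s[i,4]>=amin],m
def tri(a,ua,b,ub):
    o1,d1=ray(a,*ua);o2,d2=ray(b,*ub)
    s=np.linalg.lstsq(np.c_[d1,-d2],o2-o1,rcond=None)[0]
    return (o1+d1*s[0]+o2+d2*s[1])/2,np.linalg.norm(o1+d1*s[0]-o2-d2*s[1])
RED=((172,120,60),(8,255,255));BLUE=((112,170,60),(125,255,255));ORG=((8,110,60),(18,255,255))
E
python3 - <<'E'
from h import *
d=pickle.load(open("d0.pkl","rb"))
for n in("top","scene"):
    for k,c in(("red",RED),("blue",BLUE),("org",ORG)):
        print(n,k,blobs(d[n],*c,amin=15 if k=="org" else 60)[0])
t=d["top"]["color"][140:290,190:440,::-1]; s=d["scene"]["color"][150:290,220:400,::-1]
a=cv2.resize(t,None,fx=3,fy=3,interpolation=3)
cv2.imwrite("pics/ct.png",a);cv2.imwrite("pics/cs.png",cv2.resize(s,None,fx=4,fy=4,interpolation=3))
E
```

```text
top red [([166.3, 107.2], [158, 99, 18, 18, 246]), ([304.7, 198.3], [295, 189, 21, 20, 329]), ([297.5, 223.6], [288, 214, 20, 20, 330]), ([410.9, 228.7], [401, 220, 20, 19, 303])]
top blue [([217.3, 220.6], [198, 202, 40, 38, 1304])]
top org [([292.9, 241.3], [284, 239, 18, 6, 35])]
scene red [([314.2, 177.5], [304, 170, 21, 16, 258]), ([289.9, 186.5], [280, 179, 21, 16, 261]), ([364.6, 265.0], [353, 255, 25, 21, 444])]
scene blue [([460.0, 186.8], [456, 177, 9, 24, 95]), ([525.7, 203.0], [520, 198, 12, 11, 76]), ([409.0, 218.4], [404, 213, 11, 11, 86]), ([467.6, 316.8], [432, 287, 68, 48, 797])]
scene org [([273.4, 199.3], [271, 194, 5, 10, 19])]
```

View pics/ct.png

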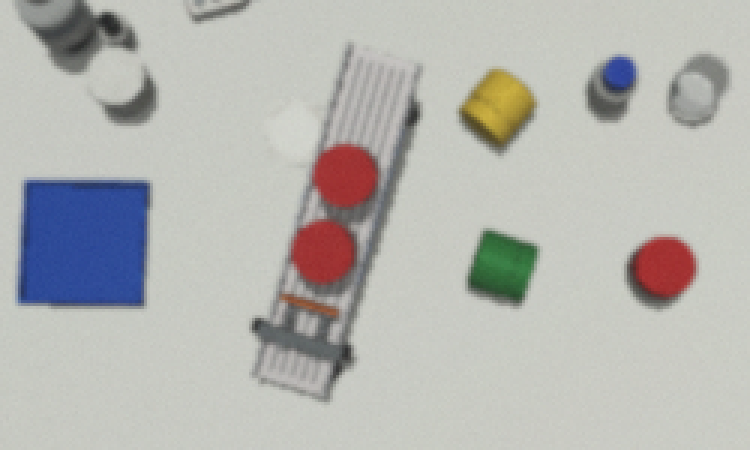

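View pics/cs.png

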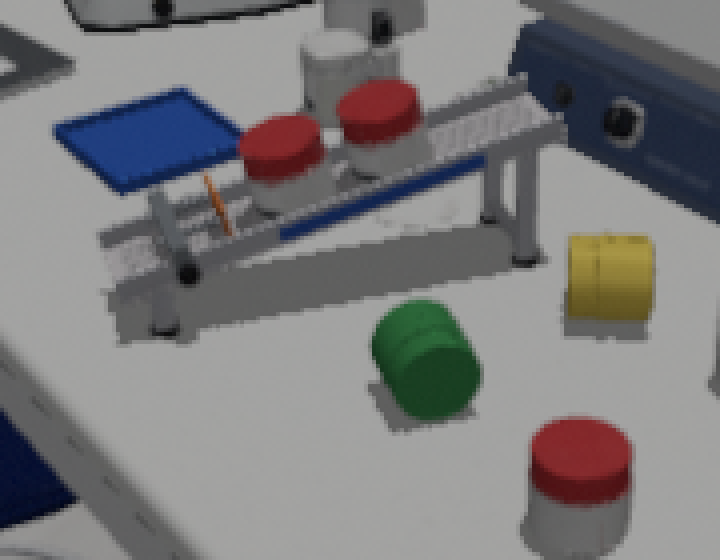

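The crops confirm it. jar_old is the lower lane jar (crop (323,252), next to the orange plate at (308,305)), and jar_new is the upright red-lidded jar at crop (665,267). Next I work out poses.

```bash
python3 - <<'E'
from h import *
d=pickle.load(open("d0.pkl","rb"));t=d["top"];s=d["scene"]
np.set_printoptions(precision=4,suppress=True)
c=lambda x,y:(x/3+190-.33,y/3+140-.33)
a=np.radians(12)
cor=[onplane(t,*c(257,375),.034+.0155),onplane(t,*c(328,398),.034+.0155),onplane(t,*c(348,42),.106+.0155),onplane(t,*c(421,65),.106+.0155)]
print("corners",*cor)
lo=(cor[0]+cor[1])/2;hi=(cor[2]+cor[3])/2;print("len",np.linalg.norm((hi-lo)[:2]),345*np.cos(a),"width",np.linalg.norm(cor[0]-cor[1]),np.linalg.norm(cor[2]-cor[3]))
for P in [((297.5,223.6),(289.9,186.5)),((304.7,198.3),(314.2,177.5)),((410.9,228.7),(364.6,265.0))]:
    print("tri",tri(t,P[0],s,P[1]))
n=(hi-lo)[:2];yaw=np.arctan2(n[1],n[0]);print("yaw corners",np.degrees(yaw))
p1=tri(t,(297.5,223.6),s,(289.9,186.5))[0];p2=tri(t,(304.7,198.3),s,(314.2,177.5))[0];e=p2-p1
print("yaw jars",np.degrees(np.arctan2(e[1],e[0])),"slope",np.degrees(np.arctan2(e[2],np.hypot(*e[:2]))),"spacing",np.linalg.norm(e))
# deck origin: mid corners in plan, rail top -> deck
ex=np.array([np.cos(a)*np.cos(yaw),np.cos(a)*np.sin(yaw),np.sin(a)]);ez=np.array([-np.sin(a)*np.cos(yaw),-np.sin(a)*np.sin(yaw),np.cos(a)]);ey=np.cross(ez,ex)
mid=(lo+hi)/2;O=mid-ex*.0025; O=O-ez*.016;O[2]=.07
print("O",O,ex,ey,ez)
for nme,u,p in(("old",(297.5,223.6),p1),("mid",(304.7,198.3),p2)):
    q=onplane(t,*u,n=ez,p=O+ez*.055)-O; q2=p-O
    print(nme,"deck coords top",q@ex,q@ey,q@ez,"tri",q2@ex,q2@ey,q2@ez)
q=onplane(t,292.9,241.3,n=ez,p=O+ez*.036)-O;print("plate",q@ex,q@ey)
print("plate scene ends", [((lambda g:(g@ex,g@ey))(onplane(s,*u,n=ez,p=O+ez*z)-O)) for u,z in(((220+207/4,150+175/4),.036),((220+229/4,150+234/4),.0165))])
print("new",onplane(t,410.9,228.7,.053)); print("tray",onplane(t,217.3,220.6,.008))
b=blobs(t,*BLUE)[1];cn=max(cv2.findContours(b,0,2)[0],key=cv2.contourArea);print(cv2.minAreaRect(cn))
E
```

```text
corners [0.3808 0.1209 0.0495] [0.3582 0.0503 0.0495] [0.7015 0.029  0.1215] [ 0.6778 -0.0425  0.1215]
len 0.33318445679854336 337.46092225316295 width 0.07412637421140125 0.07528148369144037
tri (array([0.4963, 0.0516, 0.1121]), np.float64(0.00225207154974593))
tri (array([0.5673, 0.0306, 0.1278]), np.float64(0.0019753119648479216))
tri (array([ 0.4883, -0.2867,  0.0473]), np.float64(0.0018254218395045156))
yaw corners -16.091377325429068
yaw jars -16.537684260237416 slope 11.985704467749956 spacing 0.07570818721516984
O [0.5304 0.0392 0.07  ] [ 0.9398 -0.2711  0.2079] [0.2772 0.9608 0.    ] [-0.1998  0.0576  0.9781]
old deck coords top -0.027159735069080416 0.002206674235155343 0.05500000000000009 tri -0.02666432326848575 0.002546247974017685 0.04866525868467406
mid deck coords top 0.0483177844054588 0.001633481562736184 0.055000000000000056 tri 0.049041663910122664 0.0019693794137792676 0.04864683631261195
plate -0.08244201115242285 0.0031318173093540366
plate scene ends [(np.float64(-0.07974048918035911), np.float64(0.02117549408470241)), (np.float64(-0.08289738694633615), np.float64(-0.03296432078723589))]
new [ 0.4868 -0.285   0.053 ]
tray [0.5196 0.3091 0.008 ]
((217.5, 220.5), (37.0, 39.0), 90.0)
```

```bash
cat >> h.py <<'E'
a=np.radians(12);yaw=np.radians(-16.3)
ex=np.array([np.cos(a)*np.cos(yaw),np.cos(a)*np.sin(yaw),np.sin(a)]);ez=np.array([-np.sin(a)*np.cos(yaw),-np.sin(a)*np.sin(yaw),np.cos(a)]);ey=np.cross(ez,ex)
O=np.array([.5304,.0392,.07])+.002*ey
RL=np.c_[-ex,ey,-ez]                       # tool in the lane
hx=np.array([np.cos(yaw),np.sin(yaw),0]);RV=np.c_[-hx,ey,[0,0,-1]]   # tool upright, same heading
def lane(x,h): return O+ex*x+ez*h
def plan(Rt,*pts):
    from bench import get_obs
    o=get_obs();q=o["ee_rot"];Rc=R.from_quat([*q[1:],q[0]]).as_matrix();p=o["tcp_pos"]
    print("t",round(o["time"],2),"p",p.round(4),"turn",R.from_matrix(Rc.T@Rt).as_rotvec(degrees=True).round(2),"deck",np.round([(p-O)@ex*1e3,(p-O)@ey*1e3,(p-O)@ez*1e3],1),"F",o["force"].round(1),"w",round(o["grip_width"],3),round(o["grasp_force"],1))
    for t in pts: print("  shift mm",(Rt.T@(t-p)*1e3).round(1),"->",np.round(t,3)); p=t
E
python3 - <<'E'
from h import *
plan(RL,np.array([*lane(-.027,.13)[:2],.231]),lane(-.027,.10),lane(-.027,.018))
E
```

```text
t 0.15 p [0.2166 0.559  0.2305] turn [ -0.6  -12.    -4.86] deck [-403.9  408.9  249.9] F [-1.   0.5 -0.5] w 1.003 0.0
  shift mm [-385.1 -408.9   81.3] -> [0.48  0.056 0.231]
  shift mm [ 8.2  0.  68.6] -> [0.486 0.054 0.162]
  shift mm [-0.  0. 82.] -> [0.502 0.05  0.082]
```

move_arm --commands '[0,0,0,0,-0.3,-6,-2.4,0,0,0,0,-0.3,-6,-2.4,0,-27.5,-29,5.8,0,0,0,0,-27.5,-29,5.8,0,0,0,0,-27.5,-29,5.8,0,0,0,0,-27.5,-29,5.8,0,0,0,0,-27.5,-29,5.8,0,0,0,0,-27.5,-29,5.8,0,0,0]'

```text
time: 0.95
tcp_pos: [0.3299, 0.3435, 0.231]
ee_rot: [0.104, 0.141, 0.984, -0.014]
force: [0.2, 0.0, -0.3]
grip_width: 1.0
grasp_force: 0.0
```

move_arm --commands '[0,-27.5,-29,5.8,0,0,0,0,-27.5,-29,5.8,0,0,0,0,-27.5,-29,5.8,0,0,0,0,-27.5,-29,5.8,0,0,0,0,-27.5,-29,5.8,0,0,0,0,-27.5,-29,5.8,0,0,0,0,-27.5,-29,5.8,0,0,0,0,-27.5,-29,5.8,0,0,0]'

```text
time: 1.75
tcp_pos: [0.4804, 0.0574, 0.2313]
ee_rot: [0.104, 0.142, 0.984, -0.014]
force: [0.5, 1.0, -0.2]
grip_width: 0.997
grasp_force: 0.0
```

```bash
python3 - <<'E'
from h import *
plan(RL,lane(-.027,.10),lane(-.027,.018))
E
```

```text
t 1.75 p [0.4804 0.0574 0.2313] turn [ 0.09  0.02 -0.09] deck [-18.4   1.4 168.8] F [ 0.5  1.  -0.2] w 0.997 0.0
  shift mm [ 8.6 -1.4 68.8] -> [0.486 0.054 0.162]
  shift mm [-0.  0. 82.] -> [0.502 0.05  0.082]
```

move_arm --commands '[0,8.6,-1,25,0,0,0,0,0,0,30,0,0,0,0,0,0,30,0,0,0,0,0,0,25,0,0,0,0,0,0,20,0,0,0,0,0,0,20,0,0,0,0,0,0,0,0,0,0,1,0,0,0,0,0,0]'

```text
time: 2.55
tcp_pos: [0.5012, 0.0519, 0.0827]
ee_rot: [0.103, 0.142, 0.984, -0.014]
force: [0.1, -0.5, 0.4]
grip_width: 0.855
grasp_force: 0.0
```

move_arm --commands '[1,0,0,0,0,0,0,1,0,0,0,0,0,0,1,0,0,0,0,0,0,1,0,0,0,0,0,0,1,0,0,0,0,0,0,1,0,0,0,0,0,0,1,0,0,0,0,0,0,1,0,0,0,0,0,0]'

```text
time: 3.35
tcp_pos: [0.5027, 0.0521, 0.0845]
ee_rot: [0.105, 0.142, 0.984, -0.014]
force: [-2.5, 1.2, 7.3]
grip_width: 0.717
grasp_force: 65.2
```

```bash
python3 - <<'E'
from h import *
plan(RL,lane(-.027,.10),lane(-.027,.018))
from bench import *
w=read_camera("wrist");s=read_camera("scene")["color"][100:290,200:400]
cv2.imwrite("pics/w1.png",np.hstack([cv2.resize(w["color"],(450,380)),cv2.resize(s,(350,380))])[:,:,::-1])
E
```

```text
t 3.35 p [0.5027 0.0521 0.0845] turn [ 0.13  0.15 -0.08] deck [-26.5   2.6  20.4] F [-2.5  1.2  7.3] w 0.717 65.2
  shift mm [  0.5  -2.6 -79.6] -> [0.486 0.054 0.162]
  shift mm [-0.  0. 82.] -> [0.502 0.05  0.082]
```

View pics/w1.png

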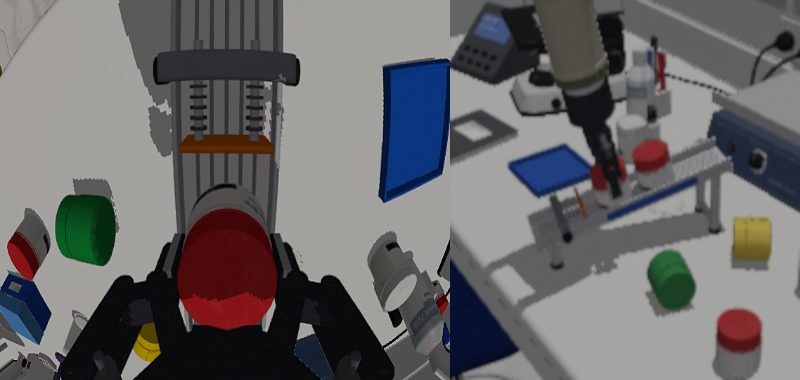

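The jar is held between the pads: lid at about (228,265) in the wrist half, plate ahead at (225,145). The fingertips seem to touch the rails, hence the 7 N upward, so I'll work about 3 mm higher later. Lifting now.

move_arm --commands '[1,0,0,-8,0,0,0,1,0,0,-20,0,0,0,1,0,0,-30,0,0,0,1,0,0,-30,0,0,0,1,0,0,-20,0,0,0,1,0,0,0,0,6,0,1,0,0,0,0,6,0,1,0,0,0,0,0,0]'

```text
time: 4.25
tcp_pos: [0.4807, 0.0575, 0.188]
ee_rot: [-0.002, 0.143, 0.99, 0.001]
force: [-0.4, -1.2, -2.2]
grip_width: 0.715
grasp_force: 65.2
```

```bash
python3 - <<'E'
from h import *
plan(RV,np.array([.5196,.309,.165]),np.array([.5196,.309,.032]))
E
```

```text
t 4.25 p [0.4807 0.0575 0.188 ] turn [ 0.06 -0.2  -0.12] deck [-27.1   1.6 126.4] F [-0.4 -1.2 -2.2] w 0.715 65.2
  shift mm [ 33.3 252.3  23. ] -> [0.52  0.309 0.165]
  shift mm [  0.   0. 133.] -> [0.52  0.309 0.032]
```

move_arm --commands '[1,4.2,31.5,0,0,0,0,1,4.2,31.5,0,0,0,0,1,4.2,31.5,0,0,0,0,1,4.2,31.5,0,0,0,0,1,4.2,31.5,0,0,0,0,1,4.2,31.5,0,0,0,0,1,4.2,31.5,0,0,0,0,1,4.2,31.5,0,0,0,0]'

```text
time: 5.05
tcp_pos: [0.5183, 0.3107, 0.1893]
ee_rot: [0.001, 0.142, 0.99, 0.001]
force: [0.2, -0.3, -1.7]
grip_width: 0.712
grasp_force: 65.5
```

move_arm --commands '[1,0,0,30,0,0,0,1,0,0,35,0,0,0,1,0,0,35,0,0,0,1,0,0,25,0,0,0,1,0,0,15,0,0,0,1,0,0,9,0,0,0,1,0,0,5,0,0,0,1,0,0,0,0,0,0]'

```text
time: 5.85
tcp_pos: [0.5193, 0.3098, 0.0355]
ee_rot: [0.001, 0.142, 0.99, 0.001]
force: [-1.6, 0.1, -0.8]
grip_width: 0.712
grasp_force: 65.6
```

```bash
python3 - <<'E'
from h import *
plan(RV,np.array([.5196,.309,.025]))
E
```

```text
t 5.85 p [0.5193 0.3098 0.0355] turn [ 0.13  0.07 -0.06] deck [-91.9 254.6 -15.8] F [-1.6  0.1 -0.8] w 0.712 65.6
  shift mm [-0.5 -0.6 10.5] -> [0.52  0.309 0.025]
```

move_arm --commands '[1,0,0,3,0,0,0,1,0,0,2,0,0,0,1,0,0,1,0,0,0,1,0,0,1,0,0,0,1,0,0,1,0,0,0,1,0,0,1,0,0,0,1,0,0,0,0,0,0,1,0,0,0,0,0,0]'

```text
time: 6.65
tcp_pos: [0.5189, 0.3096, 0.0258]
ee_rot: [0.0, 0.142, 0.99, 0.001]
force: [0.7, 0.5, -1.5]
grip_width: 0.713
grasp_force: 65.6
```

move_arm --commands '[1,0,0,0.5,0,0,0,1,0,0,0.5,0,0,0,1,0,0,0.5,0,0,0,1,0,0,0,0,0,0,1,0,0,0,0,0,0,1,0,0,0,0,0,0,1,0,0,0,0,0,0,1,0,0,0,0,0,0]'

```text
time: 7.45
tcp_pos: [0.5189, 0.3096, 0.0244]
ee_rot: [0.0, 0.142, 0.99, 0.001]
force: [0.3, 0.2, -1.3]
grip_width: 0.715
grasp_force: 65.6
```

move_arm --commands '[1,0,0,0.5,0,0,0,1,0,0,0.5,0,0,0,1,0,0,0.5,0,0,0,1,0,0,0,0,0,0,1,0,0,0,0,0,0,1,0,0,0,0,0,0,1,0,0,0,0,0,0,1,0,0,0,0,0,0]'

```text
time: 8.25
tcp_pos: [0.5192, 0.3098, 0.0239]
ee_rot: [0.0, 0.142, 0.99, 0.001]
force: [-3.8, -1.9, 7.7]
grip_width: 0.712
grasp_force: 66.3
```

move_arm --commands '[1,0,0,-0.6,0,0,0,0.2,0,0,0,0,0,0,0,0,0,0,0,0,0,0,0,0,0,0,0,0,0,0,0,0,0,0,0,0,0,0,0,0,0,0,0,0,0,0,0,0,0,0,0,0,0,0,0,0]'

```text
time: 9.05
tcp_pos: [0.5189, 0.3096, 0.0234]
ee_rot: [0.0, 0.142, 0.99, 0.001]
force: [0.2, 1.2, -0.8]
grip_width: 0.997
grasp_force: 0.0
```

move_arm --commands '[0,0,0,-8,0,0,0,0,0,0,-15,0,0,0,0,0,0,-30,0,0,0,0,0,0,-40,0,0,0,0,0,0,-40,0,0,0,0,0,0,-40,0,0,0,0,0,0,-30,0,0,0,0,0,0,0,0,0,0]'

```text
time: 9.85
tcp_pos: [0.5217, 0.3107, 0.235]
ee_rot: [0.005, 0.142, 0.99, 0.004]
force: [0.9, 0.4, 0.9]
grip_width: 1.001
grasp_force: 0.0
```

```bash
python3 - <<'E'
from h import *
from bench import *
np.set_printoptions(suppress=True)
t=read_camera("top");print(blobs(t,*RED,amin=60)[0]);s=read_camera("scene");print(blobs(s,*RED,amin=60)[0])
plan(RV,np.array([.487,-.286,.227]),np.array([.487,-.286,.10]),np.array([.487,-.286,.022]))
cv2.imwrite("pics/t2.png",np.vstack([cv2.resize(t["color"][160:280,180:340],None,fx=2.5,fy=2.5),cv2.resize(s["color"][150:270,220:380],None,fx=2.5,fy=2.5)])[:,:,::-1])
E
```

```text
[([166.3, 107.3], [158, 99, 18, 18, 246]), ([304.7, 198.3], [295, 189, 21, 20, 328]), ([214.2, 219.9], [204, 211, 20, 18, 236]), ([410.9, 228.7], [401, 220, 20, 19, 303])]
[([256.1, 172.1], [248, 167, 17, 12, 167]), ([314.2, 177.5], [304, 170, 21, 16, 258]), ([364.7, 265.0], [353, 255, 25, 21, 445])]
t 9.95 p [0.5195 0.3096 0.229 ] turn [ 0.24  0.17 -0.06] deck [-51.4 254.5 173.4] F [-0.4  0.3 -0.8] w 1.0 0.0
  shift mm [-136.  -580.8    2. ] -> [ 0.487 -0.286  0.227]
  shift mm [  0.   0. 127.] -> [ 0.487 -0.286  0.1  ]
  shift mm [ 0.  0. 78.] -> [ 0.487 -0.286  0.022]
```

View pics/t2.png

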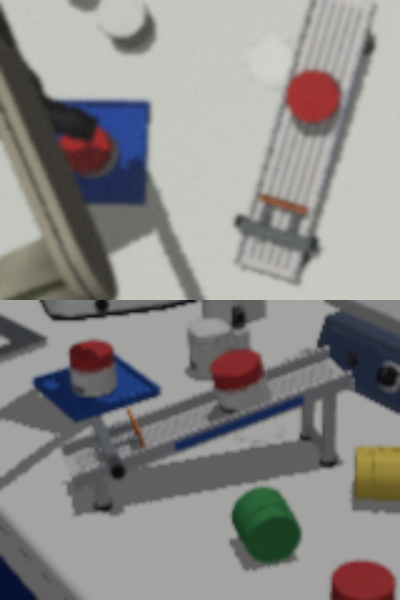

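The old jar stands upright in the tray (lower crop, lid at (90,355)). jar_mid is unmoved at top pixel (304.7,198.3). Next I fetch jar_new.

move_arm --commands '[0,-8.5,-36.3,0,0,0,0,0,-8.5,-36.3,0,0,0,0,0,-8.5,-36.3,0,0,0,0,0,-8.5,-36.3,0,0,0,0,0,-8.5,-36.3,0,0,0,0,0,-8.5,-36.3,0,0,0,0,0,-8.5,-36.3,0,0,0,0,0,-8.5,-36.3,0,0,0,0]'

```text
time: 10.75
tcp_pos: [0.5009, 0.0101, 0.2245]
ee_rot: [-0.001, 0.142, 0.99, 0.001]
force: [1.2, 0.5, 0.2]
grip_width: 1.003
grasp_force: 0.0
```

move_arm --commands '[0,-8.5,-36.3,0,0,0,0,0,-8.5,-36.3,0,0,0,0,0,-8.5,-36.3,0,0,0,0,0,-8.5,-36.3,0,0,0,0,0,-8.5,-36.3,0,0,0,0,0,-8.5,-36.3,0,0,0,0,0,-8.5,-36.3,0,0,0,0,0,-8.5,-36.3,0,0,0,0]'

```text
time: 11.55
tcp_pos: [0.4845, -0.2872, 0.2239]
ee_rot: [-0.001, 0.142, 0.99, 0.001]
force: [0.6, 0.0, 0.1]
grip_width: 1.001
grasp_force: 0.0
```

```bash
python3 - <<'E'
from h import *
plan(RV,np.array([.487,-.286,.10]),np.array([.487,-.286,.023]))
E
```

```text
t 11.55 p [ 0.4845 -0.2872  0.2239] turn [ 0.15 -0.13 -0.06] deck [  78.6 -328.2  140.7] F [0.6 0.  0.1] w 1.001 0.0
  shift mm [ -2.    1.9 123.9] -> [ 0.487 -0.286  0.1  ]
  shift mm [ 0.  0. 77.] -> [ 0.487 -0.286  0.023]
```

move_arm --commands '[0,-2,1.9,35,0,0,0,0,0,0,40,0,0,0,0,0,0,40,0,0,0,0,0,0,35,0,0,0,0,0,0,25,0,0,0,0,0,0,15,0,0,0,0,0,0,9,0,0,0,0,0,0,0,0,0,0]'

```text
time: 12.35
tcp_pos: [0.4876, -0.2842, 0.0255]
ee_rot: [-0.001, 0.142, 0.99, 0.001]
force: [0.7, -0.2, 0.2]
grip_width: 1.003
grasp_force: 0.0
```

move_arm --commands '[1,0,0,0,0,0,0,1,0,0,0,0,0,0,1,0,0,0,0,0,0,1,0,0,0,0,0,0,1,0,0,0,0,0,0,1,0,0,0,0,0,0,1,0,0,0,0,0,0,1,0,0,0,0,0,0]'

```text
time: 13.15
tcp_pos: [0.4897, -0.2857, 0.0287]
ee_rot: [0.002, 0.142, 0.99, -0.0]
force: [-0.5, 0.8, 6.8]
grip_width: 0.713
grasp_force: 65.3
```

move_arm --commands '[1,0,0,-8,0,0,0,1,0,0,-25,0,0,0,1,0,0,-40,0,0,0,1,0,0,-40,0,0,0,1,0,0,-40,0,0,0,1,0,0,-40,0,0,0,1,0,0,-10,0,-6,0,1,0,0,0,0,-6,0]'

```text
time: 13.95
tcp_pos: [0.4903, -0.2863, 0.2343]
ee_rot: [0.108, 0.141, 0.984, -0.016]
force: [-0.2, -0.1, -0.7]
grip_width: 0.709
grasp_force: 64.8
```

```bash
python3 - <<'E'
from h import *
plan(RL,np.array([*lane(.124,.1)[:2],.225]),lane(.124,.05),lane(.124,.026))
E
```

```text
t 13.95 p [ 0.4903 -0.2863  0.2343] turn [-0.06  0.56 -0.01] deck [  85.9 -325.7  149.7] F [-0.2 -0.1 -0.7] w 0.709 64.8
  shift mm [-44.7 325.7  19. ] -> [0.627 0.013 0.225]
  shift mm [ 6.5  0.  80.7] -> [0.637 0.01  0.145]
  shift mm [-0.  0. 24.] -> [0.642 0.009 0.121]
```

move_arm --commands '[1,-5,36.2,2.1,0,0,0,1,-5,36.2,2.1,0,0,0,1,-5,36.2,2.1,0,0,0,1,-5,36.2,2.1,0,0,0,1,-5,36.2,2.1,0,0,0,1,-5,36.2,2.1,0,0,0,1,-5,36.2,2.1,0,0,0,1,-5,36.2,2.1,0,0,0]'

```text
time: 14.75
tcp_pos: [0.6108, -0.0176, 0.2225]
ee_rot: [0.104, 0.142, 0.984, -0.014]
force: [1.3, 0.3, -0.9]
grip_width: 0.706
grasp_force: 65.1
```

move_arm --commands '[1,-5,36.2,2.1,0,0,0,1,0,0,0,0,0,0,1,6.5,0,25,0,0,0,1,0,0,20,0,0,0,1,0,0,15,0,0,0,1,0,0,10,0,0,0,1,0,0,0,0,0,0,1,0,0,0,0,0,0]'

```text
time: 15.55
tcp_pos: [0.6341, 0.0116, 0.1518]
ee_rot: [0.104, 0.142, 0.984, -0.014]
force: [0.3, 0.5, 0.3]
grip_width: 0.708
grasp_force: 65.3
```

```bash
python3 - <<'E'
from h import *
from bench import *
plan(RL,lane(.124,.034),lane(.124,.0287))
w=read_camera("wrist");s=read_camera("scene")
cv2.imwrite("pics/w3.png",np.hstack([w["color"][:,100:550],cv2.resize(s["color"][130:260,240:380],(350,325))[:, :] if 0 else cv2.resize(s["color"][100:260,240:380],(350,400))])[:,:,::-1])
E
```

```text
t 15.55 p [0.6341 0.0116 0.1518] turn [ 0.08  0.04 -0.1 ] deck [121.9   0.6  57.7] F [0.3 0.5 0.3] w 0.708 65.3
  shift mm [-2.1 -0.6 23.7] -> [0.641 0.009 0.129]
  shift mm [-0.   0.   5.3] -> [0.642 0.009 0.124]
```

View pics/w3.png

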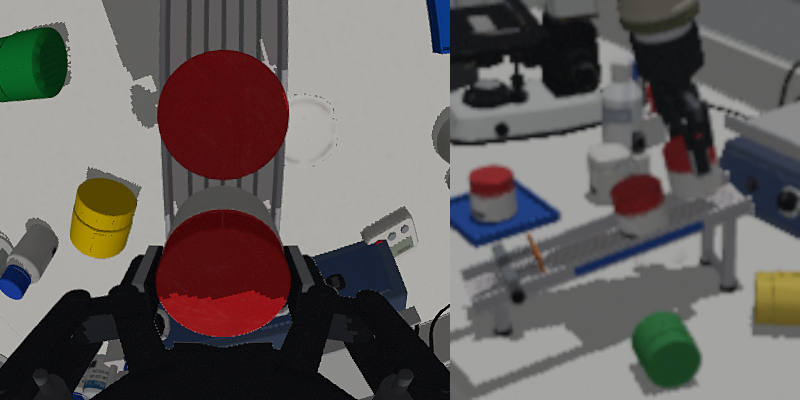

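The held jar (lid (223,270)) is in line with jar_mid (223,115) and the channel, with a gap between them. Lowering.

move_arm --commands '[1,0,0,8,0,0,0,1,0,0,8,0,0,0,1,0,0,5,0,0,0,1,0,0,3,0,0,0,1,0,0,1,0,0,0,1,0,0,1,0,0,0,1,0,0,0,0,0,0,1,0,0,0,0,0,0]'

```text
time: 16.45
tcp_pos: [0.6392, 0.0104, 0.126]
ee_rot: [0.104, 0.142, 0.984, -0.014]
force: [-0.9, -0.4, -1.7]
grip_width: 0.706
grasp_force: 65.3
```

move_arm --commands '[1,0,0,0.5,0,0,0,1,0,0,0.5,0,0,0,1,0,0,0.5,0,0,0,1,0,0,0,0,0,0,1,0,0,0,0,0,0,1,0,0,0,0,0,0,1,0,0,0,0,0,0,1,0,0,0,0,0,0]'

```text
time: 17.25
tcp_pos: [0.6393, 0.0103, 0.1242]
ee_rot: [0.104, 0.142, 0.984, -0.014]
force: [-0.5, -0.4, -1.3]
grip_width: 0.71
grasp_force: 65.3
```

```bash
python3 - <<'E'
from h import *
plan(RL,lane(.124,.0287))
E
```

```text
t 17.25 p [0.6393 0.0103 0.1242] turn [ 0.08  0.01 -0.08] deck [121.5   0.8  29.6] F [-0.5 -0.4 -1.3] w 0.71 65.3
  shift mm [-2.5 -0.8  0.9] -> [0.642 0.009 0.124]
```

move_arm --commands '[1,0,0,0.5,0,0,0,1,0,0,0.5,0,0,0,1,0,0,0,0,0,0,1,0,0,0,0,0,0,1,0,0,0,0,0,0,1,0,0,0,0,0,0,1,0,0,0,0,0,0,1,0,0,0,0,0,0]'

```text
time: 18.05
tcp_pos: [0.6396, 0.0103, 0.124]
ee_rot: [0.104, 0.142, 0.984, -0.014]
force: [-4.6, 0.2, 5.9]
grip_width: 0.709
grasp_force: 66.1
```

move_arm --commands '[1,0,0,-0.7,0,0,0,1,6,0,0,0,0,0,1,12,0,0,0,0,0,1,14,0,0,0,0,0,1,14,0,0,0,0,0,1,14,0,0,0,0,0,1,6,0,0,0,0,0,1,0,0,0,0,0,0]'

```text
time: 18.85
tcp_pos: [0.5768, 0.0288, 0.1101]
ee_rot: [0.104, 0.141, 0.984, -0.014]
force: [-0.4, 0.3, -0.4]
grip_width: 0.709
grasp_force: 65.2
```

```bash
cat > g.py <<'E'
from h import *
from bench import *
plan(RL,lane(.012,.0287));o=get_obs();print("F deck",[round(float(o["force"]@v),2) for v in(ex,ey,ez)])
t=read_camera("top")
q=blobs(t,*ORG,amin=8)[0];print(q,[np.round([(onplane(t,*c,n=ez,p=O+ez*.036)-O)@ex*1e3],1) for c,_ in q])
E
python3 g.py
```

```text
t 18.85 p [0.5768 0.0288 0.1101] turn [ 0.08 -0.01 -0.05] deck [54.8  1.  29.3] F [-0.4  0.3 -0.4] w 0.709 65.2
  shift mm [42.8 -1.   0.6] -> [0.537 0.039 0.101]
F deck [-0.5, 0.19, -0.32]
[([293.1, 241.1], [285, 239, 17, 6, 27])] [array([-81.7])]
```

move_arm --commands '[1,8,0,0,0,0,0,1,8,0,0,0,0,0,1,7,0,0,0,0,0,1,5,0,0,0,0,0,1,4,0,0,0,0,0,1,2,0,0,0,0,0,1,0,0,0,0,0,0,1,0,0,0,0,0,0]'

```text
time: 19.7
tcp_pos: [0.5453, 0.038, 0.1031]
ee_rot: [0.103, 0.142, 0.984, -0.014]
force: [-2.9, 0.8, 2.9]
grip_width: 0.708
grasp_force: 65.4
```

```bash
python3 g.py
```

```text
t 19.7 p [0.5453 0.038  0.1031] turn [ 0.08 -0.03 -0.08] deck [21.2  1.  29.3] F [-2.9  0.8  2.9] w 0.708 65.4
  shift mm [ 9.2 -1.   0.6] -> [0.537 0.039 0.101]
F deck [-2.32, -0.03, 3.45]
[([293.4, 241.2], [285, 239, 17, 6, 29])] [array([-81.7])]
```

move_arm --commands '[1,0,0,-0.3,0,0,0,1,1,0,0,0,0,0,1,1,0,0,0,0,0,1,1,0,0,0,0,0,1,1,0,0,0,0,0,1,1,0,0,0,0,0,1,0,0,0,0,0,0,1,0,0,0,0,0,0]'

```text
time: 20.55
tcp_pos: [0.5407, 0.0393, 0.1024]
ee_rot: [0.104, 0.142, 0.984, -0.014]
force: [-0.2, -0.4, -1.2]
grip_width: 0.712
grasp_force: 65.3
```

```bash
python3 g.py
```

```text
t 20.55 p [0.5407 0.0393 0.1024] turn [ 0.08  0.01 -0.08] deck [16.4  1.  29.6] F [-0.2 -0.4 -1.2] w 0.712 65.3
  shift mm [ 4.4 -1.   0.9] -> [0.537 0.039 0.101]
F deck [-0.29, -0.39, -1.15]
[([293.8, 241.5], [285, 239, 17, 6, 24])] [array([-82.2])]
```

move_arm --commands '[1,1,0,0,0,0,0,1,1,0,0,0,0,0,1,1,0,0,0,0,0,1,0,0,0,0,0,0,1,0,0,0,0,0,0,1,0,0,0,0,0,0,1,0,0,0,0,0,0,1,0,0,0,0,0,0]'

```text
time: 21.4
tcp_pos: [0.538, 0.0401, 0.1017]
ee_rot: [0.104, 0.142, 0.984, -0.014]
force: [-0.2, 0.5, -1.2]
grip_width: 0.714
grasp_force: 65.3
```

```bash
python3 g.py
```

```text
t 21.4 p [0.538  0.0401 0.1017] turn [ 0.08  0.01 -0.08] deck [13.5  1.  29.6] F [-0.2  0.5 -1.2] w 0.714 65.3
  shift mm [ 1.5 -1.   0.9] -> [0.537 0.039 0.101]
F deck [-0.57, 0.41, -1.12]
[([298.9, 242.9], [296, 242, 6, 3, 10])] [array([-82.])]
```

move_arm --commands '[1,1,0,0,0,0,0,1,1,0,0,0,0,0,1,1,0,0,0,0,0,1,0,0,0,0,0,0,1,0,0,0,0,0,0,1,0,0,0,0,0,0,1,0,0,0,0,0,0,1,0,0,0,0,0,0]'

```text
time: 22.25
tcp_pos: [0.5352, 0.0409, 0.1012]
ee_rot: [0.104, 0.142, 0.984, -0.014]
force: [0.3, 0.3, -1.2]
grip_width: 0.709
grasp_force: 65.2
```

```bash
cat >> g.py <<'E'
f=[]
for i in range(4): s=read_camera("scene");f.append(get_obs()["force"])
print("mean F deck",[round(float(np.mean(f,0)@v),2) for v in(ex,ey,ez)])
print(blobs(s,*ORG,amin=8)[0],blobs(s,*RED)[0]); print(blobs(t,*RED)[0])
cv2.imwrite("pics/s4.png",cv2.resize(s["color"][160:250,230:350],None,fx=5,fy=5,interpolation=3)[:,:,::-1])
E
python3 g.py
```

```text
t 22.25 p [0.5352 0.0409 0.1012] turn [ 0.08  0.02 -0.08] deck [10.5  1.  29.6] F [ 0.3  0.3 -1.2] w 0.709 65.2
  shift mm [-1.5 -1.   0.9] -> [0.537 0.039 0.101]
F deck [-0.01, 0.34, -1.2]
[([298.6, 243.6], [296, 243, 6, 3, 11])] [array([-84.2])]
mean F deck [0.53, 0.02, -0.53]
[([273.6, 202.0], [271, 196, 6, 13, 23])] [([320.3, 133.8], [319, 126, 4, 19, 47]), ([256.0, 172.1], [248, 167, 17, 12, 168]), ([285.7, 188.3], [272, 177, 30, 22, 368]), ([473.7, 190.0], [471, 179, 6, 22, 54])]
[([166.3, 107.3], [158, 99, 18, 18, 248]), ([213.7, 218.9], [204, 210, 20, 19, 304])]
```

View pics/s4.png

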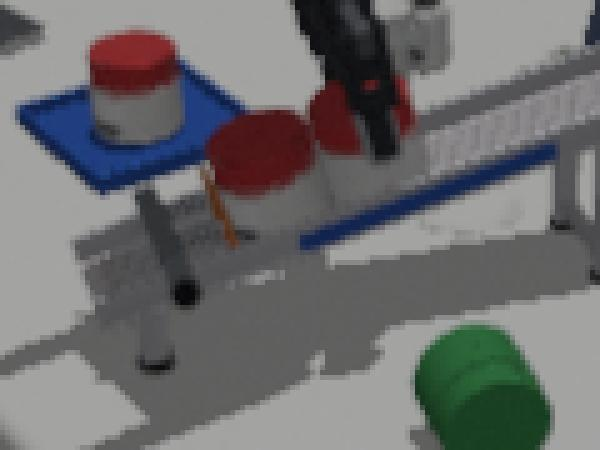

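The mid jar is at or just short of the plate (orange at (220,205), jar edge at (212,170)). I'll creep on until I feel force.

move_arm --commands '[1,1,0,0,0,0,0,1,1,0,0,0,0,0,1,1,0,0,0,0,0,1,0,0,0,0,0,0,1,0,0,0,0,0,0,1,0,0,0,0,0,0,1,0,0,0,0,0,0,1,0,0,0,0,0,0]'

```text
time: 23.3
tcp_pos: [0.5325, 0.0417, 0.1006]
ee_rot: [0.104, 0.142, 0.984, -0.014]
force: [3.2, -1.0, 0.6]
grip_width: 0.71
grasp_force: 65.2
```

```bash
python3 g.py
```

```text
t 23.3 p [0.5325 0.0417 0.1006] turn [ 0.08  0.03 -0.08] deck [ 7.6  1.  29.7] F [ 3.2 -1.   0.6] w 0.71 65.2
  shift mm [-4.4 -1.   1. ] -> [0.537 0.039 0.101]
F deck [3.44, -0.03, -0.12]
[([299.0, 244.6], [297, 244, 5, 2, 8])] [array([-86.7])]
mean F deck [3.81, -0.08, -0.5]
[([272.6, 202.3], [270, 196, 6, 14, 22])] [([320.4, 133.7], [319, 126, 4, 19, 45]), ([256.0, 172.1], [248, 167, 17, 12, 168]), ([284.6, 188.6], [271, 177, 30, 22, 358]), ([473.8, 189.8], [471, 179, 7, 22, 55])]
[([166.3, 107.2], [158, 99, 18, 18, 246]), ([213.6, 218.8], [204, 209, 20, 20, 305])]
```

Felt: 3.8 N along the lane, so the plate is pressed about 5 mm. Set the jar flat, release and back off.

move_arm --commands '[1,0,0,0.4,0,0,0,1,0,0,0,0,0,0,0.3,0,0,0,0,0,0,0,0,0,0,0,0,0,0,0,0,0,0,0,0,0,0,0,0,0,0,0,0,0,0,0,0,0,0,0,0,0,0,0,0,0]'

```text
time: 24.35
tcp_pos: [0.5322, 0.0418, 0.1]
ee_rot: [0.103, 0.142, 0.984, -0.014]
force: [-0.0, -0.2, -1.1]
grip_width: 1.001
grasp_force: 0.0
```

move_arm --commands '[0,0,0,-6,0,0,0,0,0,0,-15,0,0,0,0,0,0,-30,0,0,0,0,0,0,-40,0,0,0,0,0,0,-40,0,0,0,0,0,-35,-30,0,0,0,0,0,-45,0,0,0,0,0,0,-45,0,0,0,0]'

```text
time: 25.15
tcp_pos: [0.4652, -0.0697, 0.2599]
ee_rot: [0.106, 0.14, 0.984, -0.014]
force: [1.1, -1.3, -0.0]
grip_width: 0.999
grasp_force: 0.0
```

move_arm --commands '[0,0,-45,0,0,0,0,0,0,-45,0,0,0,0,0,0,-45,0,0,0,0,0,0,-45,0,0,0,0,0,0,-20,0,0,0,0,0,0,0,0,0,0,0,0,0,0,0,0,0,0,0,0,0,0,0,0,0]'

```text
time: 25.95
tcp_pos: [0.409, -0.26, 0.2573]
ee_rot: [0.104, 0.141, 0.984, -0.014]
force: [0.6, -0.2, -0.4]
grip_width: 0.998
grasp_force: 0.0
```

```bash
cat > k.py <<'E'
from h import *
from bench import *
t=read_camera("top");s=read_camera("scene");print(get_obs()["time"],get_obs()["tcp_pos"].round(3))
bt=blobs(t,*RED)[0];bs=blobs(s,*RED)[0];print(bt,bs)
for c,_ in bt+blobs(t,*ORG,amin=8)[0]:
    q=onplane(t,*c,n=ez,p=O+ez*(.055 if c[1]<235 else .036))-O;print(c,"deck mm",(q@ex*1e3).round(1),(q@ey*1e3).round(1))
cv2.imwrite("pics/f.png",np.hstack([cv2.resize(t["color"][150:280,250:350],(400,520),interpolation=3),cv2.resize(s["color"][150:250,245:322],(400,520),interpolation=3)])[:,:,::-1])
E
python3 k.py
```

```text
26.05 [ 0.409 -0.26   0.257]
[([166.2, 107.3], [158, 99, 18, 18, 247]), ([298.0, 222.1], [285, 202, 27, 42, 692]), ([213.6, 218.8], [204, 209, 20, 20, 302])] [([256.1, 172.1], [248, 167, 17, 12, 167]), ([291.7, 186.0], [272, 175, 41, 24, 536]), ([473.8, 189.8], [471, 179, 7, 22, 55])]
[166.2, 107.3] deck mm 193.2 461.3
[298.0, 222.1] deck mm -22.6 -0.2
[213.6, 218.8] deck mm -81.3 239.4
[299.9, 243.9] deck mm -84.0 -21.0
```

View pics/f.png

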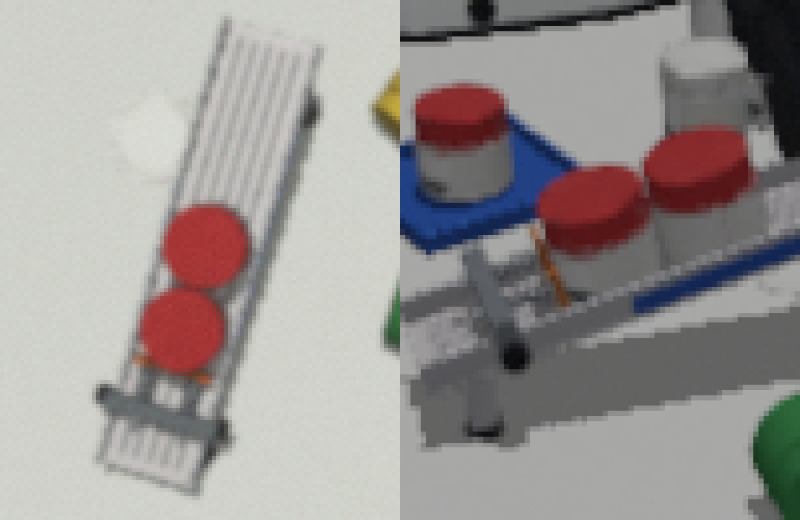

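The two lane jars touch each other (left half, (206,247) and (182,332)) and sit against the orange plate. Both stand flat, with the plate still about 2–3 mm in. The old jar is upright in the tray, and the arm is clear. Handing in.

```bash
python3 -c "
from bench import *
print(finish_job())"
```

```text
the job is handed in; nothing more can be done
None
```

The job is handed in at about 26 s of the 61 s: the oldest jar stands upright in the blue tray, and the new jar and the remaining one stand flat in the lane, touching each other and the orange plate, which I pressed about 5 mm and which now rests about 2–3 mm in (both judged from force and camera).

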